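# Unhook the egg pail past its sprung keeper and stand it in the pie plate

### The arm

A 6-joint arm with a two-finger parallel gripper is mounted at the origin on the work surface. World frame = base frame: x ahead of the robot, y to its left, z up, the work surface at z = 0. Lengths are in m, angles in rad, forces in N, time in s.
With the tool pointing down it reaches from about 0.3 to 0.95 m from the base axis. Payload 3.1 kg.
Tool frame: the origin (TCP) lies at the very end of the fingers, on their centre line; the grasp point (between the pads) lies 19 mm behind it; z points along the fingers, y is the direction in which the jaws open and shut (so a half turn about z gives the same grasp; the last joint's range is limited). The gripper opens to 85 mm and grips with 20 to 120 N. Pads are 22 mm wide; open, the fingers measure 114 mm over their backs; the gripper's body (76 mm by 85 mm) begins 54 mm behind the grasp point. The pads swing forward as they close: fully open they stand 13 mm farther back than shut.
Start: joints at [-1.23, 0.308, 1.634, -0, 1.2, -0.07], TCP at [0.25, -0.573, 0.231] pointing down, gripper open.
Joint ranges: [-3.06, 3.06], [-0.79, 1.96], [0.05, 2.63], [-1.19, 4.34], [0.05, 2.64], [-2.94, 2.94]. Speed limits (rad/s): [2.79, 2.79, 3.14, 3.14, 3.14, 3.14].

### API

Orientations are given as a unit quaternion [w, x, y, z].
In Python, from plant import sensors, optics, job gives the robot as it stands.
- The arm moves only by the shell command python3 -m pendant 'ROWS' [OPENING] [FORCE]. ROWS is a JSON object of lists of equal length, an entry for each row: "xyz": the shift along the world's x, y, z in m, a list of three; "rotation": the turn, a rotation vector about the world's x, y, z in rad, a list of three. A call has 1 to 20 rows; each row is the pose to reach, as a shift and turn from the pose measured when the call began; what a row does not reach only later rows make up. A row lasts 1/8 s, in which the tool goes at most 62.5 mm and 10.7 degrees, less where a joint would pass 70% of its speed; a pose out of reach is approached as far as the arm can. A call with a gripper value outside its range is refused whole. OPENING is the closure, from 0 (fully open) to 1 (shut), set as the call begins (- or left out, the last holds). The fingers move at their own pace and stop on an object; FORCE is the grip in N (left out, the last holds). Time passes only in rows, so rows that repeat a pose let the fingers close. It gives the time, the measured TCP pose, the force and the opening at its end, in the units of the state.
- sensors.read_state(): the state, without advancing time (a new reading comes with each control period).
- optics.get_image(name): name is "scene" or "top" or "wrist"; returns a dict with "color" (480x640x3 uint8, red, green, blue), "depth" (480x640 float32, m along the optical axis (not along the pixel's ray), 0 where there is no reading), "fovy" (degrees; the focal length in pixels is half the picture's height over the tangent of half this angle, whatever the lens; pixels are square), "cx", "cy" (the principal point, pixels), "R" (3x3) and "t" (3): a world point X has camera coordinates R X + t. Camera axes: x right, y down, z forward; pixel columns grow to the right and rows downward; lengths in m; the calibration is good to about 2 mm. A picture is of the moment at which its call begins.
- job.hand_in(): hands the job in, once; it reports no verdict.
Trained networks look in a picture, given as the dict that the camera call returned (one of the last four; its "shot" number tells which), for a name from the list of things; names that differ only in an ending like _2 or _b are one class to them, and where a whole thing is asked for, a point or a joint stands for the part that bears it (a point fixed in the world has none). Each returns a list of dicts, best first, with "confidence" (0 to 1); they miss things now and then, are a little off and sometimes report something else, mostly with a low value. They report only what shows in the picture. A call takes as long as a camera call. They do not tell look-alikes from the thing itself.
- optics.find_in(picture, label): "point" ([x, y, z] in m, in the coordinates of the camera as it stood for that picture, good to about 4 mm: the middle of the surface that is visible of it).
- optics.tip_of(picture, label): "point" ([x, y, z] in m, in the coordinates of the camera as it stood for that picture, good to about 4 mm: a listed point, or the origin of a listed thing).
The state is a dict: "t": time; "joints": joint angles; "joint_velocities": joint speeds; "joint_efforts": joint torques, N m; "tool_pos": TCP position; "orientation": TCP orientation; "force": force on the tool from outside, world axes, zero at the start; "moment": the same for the moment, N m; "gripper_width": finger opening in m.
Only numpy, scipy, OpenCV 4.12 (cv2) and the standard library are available. Lean on these libraries where they do the work, as an engineer would, in place of code of your own. Each camera call takes 0.05 s, during which the arm holds its last target. There are 200 camera calls.

### The job

The small metal egg pail hangs by its crossbar in the lock hook: press the hook's sprung keeper open by pushing the crossbar back against it, keep it pressed while you lift the bar up out of the mouth, and do not force the hook (how far to push must be felt). Then stand the pail gently, upright, in the middle of the aluminium pie plate, let go, and leave the other things where they are.

Things in the scene. Friction and masses are not known exactly. Their poses are not given: they have to be found in the camera images.
- hook: Fixed lock hook stand. Origin on the counter under the bar's seat; x from the seat back to the posts (the way the keeper is pressed), y along the hung bar, z up. Dark base 190 x 130 x 8 mm, two posts 22 x 14 mm, 168 mm high, front faces at x = 113 mm. Two bright 8 mm wide arms at y = -50 and +50 mm; the 92 mm between them is free from above. More than 22 N on the hook from anything spoils it.
- hook_seat (a point): Fixed point on the hook, 170 mm up: the axis of the hung crossbar, midway between the arms; axes as the hook's. The bar's ends lie on the arms' flat level tops (165 mm high), which run from the seat back to the posts; 7 mm in front of this point a wall on each arm stops the bar.
- lip_zone (a point): Fixed point 18 mm behind the seat, 179 mm high, midway between the arms; axes as the hook's. A red lip over each arm hangs 4 mm above the bar (179 to 184 mm high), from the front to a tip 8 to 28 mm behind the seat: the red head with lips and keeper is screwed on differently each time, and where is not given. The bar can rise once its axis is 5 mm behind the tip: 13 to 33 mm from the seat.
- keeper_zone (a point): Fixed point 21 mm behind the seat, 170 mm high, midway between the arms. The yellow sprung keeper, a block over each arm (one part, upright face 168 to 184 mm high, then sloping 8 mm back up to 196), shut, stands 3 mm behind the lips' tips. It slides along hook x: yields at 3 N, then 1 N more per mm. Pressed 7 mm (10 N) the bar just clears the lips; hard stop at 12 mm (15 N). Press with 12 to 14 N, then lift.
- pail_bar (a point): Middle of the egg pail's round steel crossbar, where to grip: from above, fingers in front of and behind it. 10 mm thick, 142 mm long, along the point's y; z is the pail's upright axis. 6 mm uprights at y = -34 and +34 mm. Pail 66 mm across at the base, 76 mm at the rim, 70 mm tall; the bar's axis is 125 mm above its underside, 55 mm above the rim, and 170 mm above the counter as hung. About 0.3 kg.
- plate_floor (a point): Centre of the inner floor of the round aluminium pie plate, loose on the counter; the floor is 3 mm above the counter and flat to a radius of about 83 mm, the rim is 30 mm high and 226 mm across. z up.
- spoon: Black silicone spoon lying on the counter, 240 mm long; leave alone. Origin under its middle.
- egg_cup: White ceramic egg cup, 48 mm across, 60 mm tall; leave alone. Origin under its base.
- timer: Round steel timer knob, 60 mm across, 44 mm tall; leave alone. Origin under its base.
- mug: Blue mug, 80 mm across, 90 mm tall; leave alone. Origin under its base.
- jar: Amber jar, 64 mm across, 100 mm tall; leave alone. Origin under its base.
Mind the look-alikes: they are no part of the job. Leave any brown look-alike of the part that bears plate_floor alone.

How it is judged:
By the outcome, as a careful person would: the job done as asked, in the order asked, and still so for the second after the job is handed in, with the robot touching nothing.
It also fails if it takes over 67 s, if anything falls off the work surface, if the arm or the gripper's body presses on something with over 40 N, if the wrist force passes 120 N, or if a joint passes its speed limit or range.

## Working session

There is one attempt and no reset: what is moved stays moved. The work goes in short steps, Python scripts to look and compute and a shell command to move; the robot and the scene stay as the last step left them, time stands still between calls to the robot, and variables do not carry over. Pictures are saved under pics/ and viewed, about 8 in all and at most 12, crops included, and the job is handed in when it is done.

```bash
mkdir -p pics
cat > h.py <<'E'
import numpy as np, cv2
from plant import sensors, optics, job
def world(p,c): return np.array(p["R"]).T@(np.array(c)-np.array(p["t"]))
def pix(p,X):
    c=np.array(p["R"])@np.array(X)+np.array(p["t"]); f=240/np.tan(np.radians(p["fovy"])/2)
    return (p["cx"]+f*c[0]/c[2], p["cy"]+f*c[1]/c[2])
def save(p,n): cv2.imwrite("pics/"+n,p["color"][:,:,::-1])
def cloud(p):
    f=240/np.tan(np.radians(p["fovy"])/2); d=p["depth"]; v,u=np.mgrid[:480,:640]
    C=np.stack([(u-p["cx"])*d/f,(v-p["cy"])*d/f,d],-1); W=(C-np.array(p["t"]))@np.array(p["R"]); W[d==0]=np.nan; return W
E
python3 - <<'E'
from h import *
np.set_printoptions(precision=3,suppress=True)
ims=[]
for n in("scene","top"):
    p=optics.get_image(n); save(p,n+"1.png")
    for l in "hook hook_seat lip_zone keeper_zone pail_bar plate_floor spoon egg_cup timer mug jar".split():
        r=optics.tip_of(p,l)
        for q in r[:3]:
            w=world(p,q["point"]); print(n,l,round(q["confidence"],2),w,np.round(pix(p,w)), {k:v for k,v in q.items() if k not in("point","confidence")})
print(sensors.read_state())
E
```

```text
scene hook 0.83 [ 0.478 -0.27   0.001] [211. 310.] {}
scene pail_bar 0.98 [ 0.473 -0.272  0.171] [198. 280.] {}
scene plate_floor 0.75 [0.307 0.546 0.005] [391. 126.] {}
scene spoon 0.93 [ 0.478  0.    -0.002] [291. 254.] {}
scene egg_cup 0.79 [ 0.784  0.024 -0.001] [370. 328.] {}
scene egg_cup 0.27 [ 0.477 -0.271  0.001] [210. 310.] {}
scene timer 0.58 [ 0.779 -0.073 -0.   ] [341. 349.] {}
scene mug 0.82 [0.54  0.505 0.001] [433. 178.] {}
scene jar 0.84 [ 0.612 -0.491  0.006] [165. 401.] {}
top hook 0.65 [ 0.477 -0.271 -0.002] [412. 272.] {}
top hook_seat 0.93 [ 0.475 -0.272  0.167] [420. 270.] {}
top lip_zone 0.76 [ 0.495 -0.275  0.181] [421. 264.] {}
top keeper_zone 0.67 [ 0.498 -0.278  0.171] [422. 263.] {}
top pail_bar 0.77 [ 0.476 -0.278  0.166] [422. 270.] {}
top pail_bar 0.18 [ 0.474 -0.274  0.171] [421. 270.] {}
top pail_bar 0.18 [ 0.476  0.002 -0.001] [330. 273.] {}
top plate_floor 0.97 [0.311 0.549 0.001] [165. 324.] {}
top plate_floor 0.87 [0.483 0.243 0.002] [258. 271.] {}
top spoon 0.9 [ 0.475 -0.    -0.001] [331. 273.] {}
top egg_cup 0.75 [ 0.783  0.025 -0.002] [322. 183.] {}
top timer 0.6 [ 0.781 -0.071 -0.   ] [351. 183.] {}
top timer 0.41 [ 0.543  0.504 -0.005] [180. 254.] {}
top mug 0.58 [ 0.544  0.504 -0.003] [180. 254.] {}
top jar 0.7 [ 0.605 -0.495  0.004] [478. 234.] {}
{'t': 1.2, 'joints': array([-1.23 ,  0.308,  1.634, -0.   ,  1.2  , -0.07 ]), 'joint_velocities': array([ 0.001,  0.001,  0.   ,  0.   , -0.001,  0.001]), 'joint_efforts': array([ -0.001, -41.53 , -27.708,  -0.   ,   0.001,   0.   ]), 'tool_pos': array([ 0.25 , -0.573,  0.231]), 'orientation': array([ 0.   ,  0.979,  0.204, -0.   ]), 'force': array([-1.005,  0.21 ,  0.032]), 'moment': array([-0.033,  0.053,  0.006]), 'gripper_width': 0.08516238648032394}
```

View pics/scene1.png

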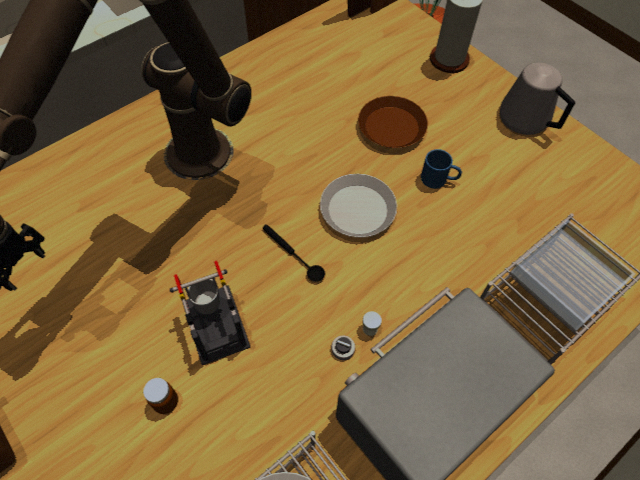

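View pics/top1.png

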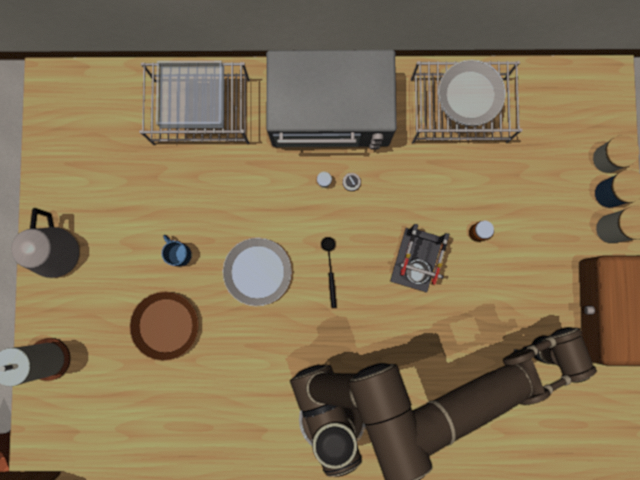

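The aluminium plate is the silver one near top px (258,271); the brown look-alike is at (165,324). The hook is at px (418,262) with its posts up and to the right, so its yaw is about -16°. I'll move above it and look with the wrist camera.

```bash
python3 -m pendant '{"xyz":[[0,0,0.06],[0.03,0.04,0.11],[0.06,0.08,0.15],[0.09,0.12,0.17],[0.12,0.16,0.17],[0.15,0.2,0.17],[0.18,0.24,0.17],[0.21,0.28,0.17],[0.225,0.3,0.17],[0.225,0.3,0.17],[0.225,0.3,0.17]],"rotation":[[0,0,0],[0,0,0.13],[0,0,0.26],[0,0,0.39],[0,0,0.52],[0,0,0.65],[0,0,0.78],[0,0,0.88],[0,0,0.88],[0,0,0.88],[0,0,0.88]]}' 0
python3 - <<'E'
from h import *
np.set_printoptions(precision=4,suppress=True)
p=optics.get_image("wrist"); save(p,"w1.png")
for l in "hook hook_seat lip_zone keeper_zone pail_bar".split():
    for q in optics.tip_of(p,l)[:2]:
        w=world(p,q["point"]); print(l,round(q["confidence"],2),w,np.round(pix(p,w)))
print("cam",-np.array(p["R"]).T@p["t"])
np.save("w1.npy",p,allow_pickle=True)
E
```

```text
t: 2.58
tool_pos: [0.4742, -0.2735, 0.4013]
orientation: [0.0, 0.799, 0.601, -0.0]
force: [-0.3, -0.3, 0.5]
gripper_width: 0.0854
lip_zone 0.63 [ 0.4916 -0.2739  0.1823] [342. 190.]
keeper_zone 0.87 [ 0.4964 -0.2789  0.1736] [348. 192.]
pail_bar 0.92 [ 0.4783 -0.2742  0.173 ] [327. 192.]
cam [ 0.4983 -0.1922  0.5448]
```

View pics/w1.png

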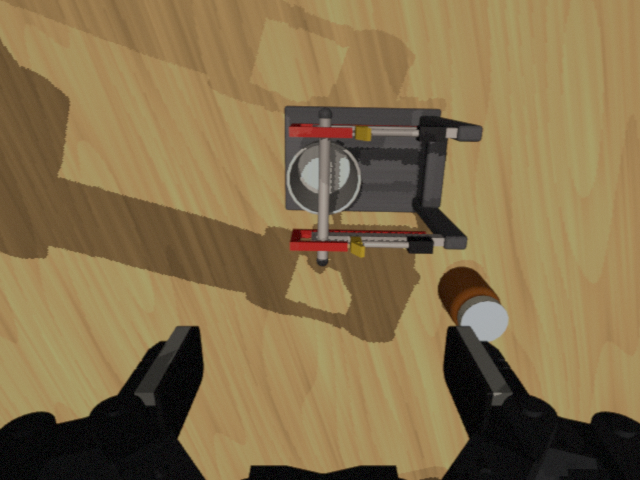

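The wrist view shows the pail bar running from (324,115) to (322,262). The red lips end near u=350 and the yellow keeper blocks are at u≈357-362. Next I'll get the geometry from the depth data.

Run:
```python
from h import *
np.set_printoptions(precision=4,suppress=True)
p=np.load("w1.npy",allow_pickle=True).item(); W=cloud(p)
hsv=cv2.cvtColor(p["color"],cv2.COLOR_RGB2HSV)
red=((hsv[...,0]<8)|(hsv[...,0]>172))&(hsv[...,1]>150)&(hsv[...,2]>90)&(W[...,2]>.176)&(W[...,2]<.19)
yel=(hsv[...,0]>18)&(hsv[...,0]<32)&(hsv[...,1]>140)&(W[...,2]>.176)&(W[...,2]<.205)
m=np.zeros(red.shape,bool); m[112:268,312:336]=True
bar=m&~red&(W[...,2]>.168)&(W[...,2]<.182)
B=W[bar]; print("bar n",len(B),B.mean(0),np.percentile(B[:,2],[5,50,95]))
c=np.median(B,0); d=np.linalg.svd(B[:,:2]-B[:,:2].mean(0),full_matrices=False)[2][0]; d*=np.sign(d[1]); 
yaw=np.arctan2(-d[0],d[1]); print("bar yaw deg",np.degrees(yaw))
ex=np.array([np.cos(yaw),np.sin(yaw)]); ey=np.array([-ex[1],ex[0]])
o=B[:,:2].mean(0); s=(B[:,:2]-o)@ey; print("ends",s.min(),s.max()); o=o+ey*(s.min()+s.max())/2; print("mid",o, "x spread",np.percentile((B[:,:2]-o)@ex,[1,50,99]))
for nm,k in(("red",red),("yel",yel)):
    X=W[k]; y=(X[:,:2]-o)@ey; x=(X[:,:2]-o)@ex
    for sgn in(-1,1):
        q=y*sgn>20e-3; print(nm,sgn,q.sum(),"x",np.percentile(x[q],[1,50,99]),"y",np.median(y[q]),"z",np.percentile(X[q,2],[5,50,95]))
        if nm=="red":
            v=X[q]; dd=np.linalg.svd(v[:,:2]-v[:,:2].mean(0),full_matrices=False)[2][0]; print(" lip yaw",np.degrees(np.arctan2(dd[1],dd[0])))
from scipy.spatial.transform import Rotation as R
st=sensors.read_state(); q=st["orientation"]; M=R.from_quat([q[1],q[2],q[3],q[0]]).as_matrix(); print("tool y deg",np.degrees(np.arctan2(M[1,1],M[0,1])),st["tool_pos"])
```

```text
bar n 1547 [ 0.4759 -0.2699  0.1749] [0.1722 0.1751 0.177 ]
bar yaw deg -17.234446195695938
ends -0.07294187770378407 0.06509399304735362
mid [ 0.4747 -0.2736] x spread [-0.0073  0.      0.0053]
red -1 494 x [-0.0284 -0.0038  0.0217] y -0.046122399474010645 z [0.1838 0.185  0.1862]
 lip yaw -16.897305688566853
red 1 624 x [-0.028  -0.0042  0.022 ] y 0.05385261464451356 z [0.1834 0.1849 0.1863]
 lip yaw -18.06950065345179
yel -1 216 x [0.0255 0.031  0.0364] y -0.044122046369661244 z [0.1784 0.1904 0.1967]
yel 1 214 x [0.0254 0.031  0.0366] y 0.05423982284778324 z [0.1825 0.1918 0.1971]
tool y deg -16.122540924253542 [ 0.4741 -0.2738  0.4013]
```

```bash
python3 -m pendant '{"xyz":[[0.002,0.001,-0.04],[0.0044,0.0022,-0.09],[0.0044,0.0022,-0.13],[0.0044,0.0022,-0.14],[0.0044,0.0022,-0.14],[0.0044,0.0022,-0.14]],"rotation":[[0,0,-0.02],[0,0,-0.02],[0,0,-0.02],[0,0,-0.02],[0,0,-0.02],[0,0,-0.02]]}' 0 40
cat > m.py <<'E'
from h import *
from scipy.spatial.transform import Rotation as R
np.set_printoptions(precision=4,suppress=True)
p=optics.get_image("wrist"); W=cloud(p)
hsv=cv2.cvtColor(p["color"],cv2.COLOR_RGB2HSV)
red=((hsv[...,0]<8)|(hsv[...,0]>172))&(hsv[...,1]>150)&(hsv[...,2]>90)&(W[...,2]>.176)&(W[...,2]<.19)
yaw=np.radians(-17.2); ex=np.array([np.cos(yaw),np.sin(yaw)]); ey=np.array([-ex[1],ex[0]]); o=np.array([.4747,-.2736])
x=(W[...,:2]-o)@ex; y=(W[...,:2]-o)@ey
bar=(abs(x)<.012)&(W[...,2]>.166)&(W[...,2]<.182)&~red
for a,b in((-.075,-.055),(-.03,-.01),(-.01,.01),(.01,.03),(.055,.08)):
    k=bar&(y>a)&(y<b); X=x[k]
    if k.sum()>10: print(a,b,k.sum(),"x edges",np.percentile(X,[2,50,98]),"z",np.percentile(W[k][:,2],[5,95]),"y",y[k].min(),y[k].max())
for s in(-1,1):
    k=red&(y*s>.02)
    if k.sum()>10: print("red",s,np.percentile(x[k],[1,99]),np.percentile(y[k],[1,50,99]))
up=(W[...,2]>.125)&(W[...,2]<.16)&(abs(x)<.012)&(abs(y)<.045)
for s in(-1,1):
    k=up&(y*s>.02); print("upright",s,k.sum(),np.percentile(y[k],[2,50,98]) if k.sum() else "")
st=sensors.read_state(); t=st["tool_pos"]; q=st["orientation"]; M=R.from_quat([q[1],q[2],q[3],q[0]]).as_matrix()
print("tool hook x,y",(t[:2]-o)@ex,(t[:2]-o)@ey,"z",t[2],"yaw",np.degrees(np.arctan2(M[1,1],M[0,1])),"F",st["force"])
save(p,"w2.png")
E
python3 m.py
```

```text
t: 3.62
tool_pos: [0.4798, -0.2726, 0.2637]
orientation: [0.002, 0.805, 0.593, 0.001]
force: [0.1, -0.1, -0.2]
gripper_width: 0.0854
-0.075 -0.055 263 x edges [-0.005   0.0006  0.0056] z [0.1722 0.1768] y -0.06918438320293191 -0.056101597964912854
-0.03 -0.01 513 x edges [-0.0046  0.0003  0.0051] z [0.1719 0.1765] y -0.029972406760324404 -0.010006913516106586
-0.01 0.01 548 x edges [-0.0043  0.0005  0.0051] z [0.1722 0.1765] y -0.009994431300941095 0.00999495284897914
0.01 0.03 608 x edges [-0.0046  0.0006  0.0052] z [0.1719 0.1765] y 0.010015269069814568 0.029975264760143224
0.055 0.08 626 x edges [-0.0087 -0.      0.0088] z [0.1682 0.177 ] y 0.05606619705633796 0.07264845357827943
red -1 [-0.0283  0.0219] [-0.0503 -0.0461 -0.0422]
red 1 [-0.0282  0.0218] [0.0498 0.0539 0.0578]
upright -1 200 [-0.0443 -0.0424 -0.0418]
upright 1 0 
tool hook x,y 0.004544919572104111 0.002506487850478538 z 0.2637347467094433 yaw -17.278696679575592 F [-0.4915  0.4501  0.1225]
```

```bash
python3 -m pendant '{"xyz":[[-0.0015,0.0005,-0.03],[-0.0015,0.0005,-0.06],[-0.0015,0.0005,-0.09],[-0.0015,0.0005,-0.105],[-0.0015,0.0005,-0.112],[-0.0015,0.0005,-0.112],[-0.0015,0.0005,-0.112]],"rotation":[[0,0,0],[0,0,0],[0,0,0],[0,0,0],[0,0,0],[0,0,0],[0,0,0]]}' 0 40
python3 m.py | tail -1
```

```text
t: 4.55
tool_pos: [0.4792, -0.2726, 0.153]
orientation: [0.003, 0.805, 0.593, 0.001]
force: [0.1, -0.3, 0.3]
gripper_width: 0.0851
tool hook x,y 0.003958616478825485 0.0022694270253763673 z 0.15303597134071753 yaw -17.276913291210327 F [-0.7759  0.3849  0.9041]
```

```bash
python3 -m pendant '{"xyz":[[-0.001,0.0003,-0.002],[-0.001,0.0003,-0.002],[-0.001,0.0003,-0.002],[-0.001,0.0003,-0.002],[-0.001,0.0003,-0.002],[-0.001,0.0003,-0.002],[-0.001,0.0003,-0.002],[-0.001,0.0003,-0.002]],"rotation":[[0,0,0],[0,0,0],[0,0,0],[0,0,0],[0,0,0],[0,0,0],[0,0,0],[0,0,0]]}' 1 40
python3 m.py | tail -1
```

```text
t: 5.6
tool_pos: [0.4779, -0.2722, 0.1511]
orientation: [0.003, 0.805, 0.593, 0.001]
force: [-2.9, -0.5, 3.3]
gripper_width: 0.0088
tool hook x,y 0.0026560885107280914 0.002287276069251219 z 0.15110604840621408 yaw -17.27349480370496 F [-2.6607  1.1866  2.6239]
```

View pics/w2.png

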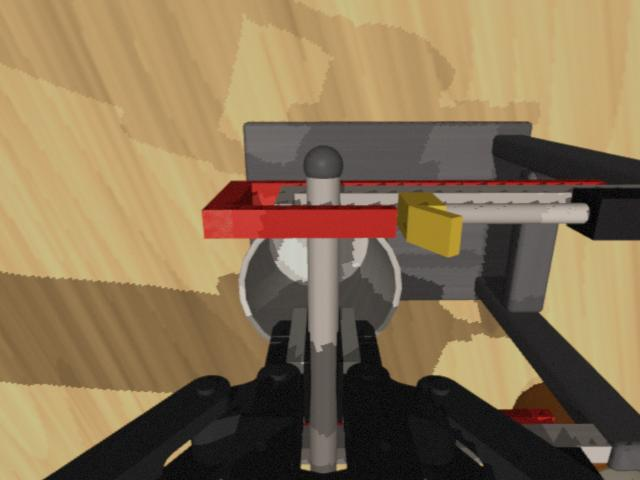

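The bar is gripped. In the wrist view it lies at u≈322 between the pads, with the lip tip at u≈396 and the keeper at u≈400-460. I'll lift about 2 mm to take the weight, keeping it under the lips, then move back to just short of the keeper.

```bash
cat > f.py <<'E'
from h import *
yaw=np.radians(-17.2); ex=np.array([np.cos(yaw),np.sin(yaw)]); ey=np.array([-ex[1],ex[0]]); o=np.array([.4747,-.2736])
F=[];
for _ in range(4):
    s=sensors.read_state(); F.append(s["force"]); optics.get_image("wrist")
F=np.mean(F,0); t=s["tool_pos"]
print("t",round(s["t"],2),"x,y",np.round([(t[:2]-o)@ex,(t[:2]-o)@ey],4),"z",round(t[2],4),"Fx,Fy,Fz",np.round([F[:2]@ex,F[:2]@ey,F[2]],1),"w",round(s["gripper_width"],4),"m",np.round(s["moment"],2))
E
python3 -m pendant '{"xyz":[[0,0,0.001],[0,0,0.002],[0,0,0.002],[0,0,0.002]],"rotation":[[0,0,0],[0,0,0],[0,0,0],[0,0,0]]}' 1 60
python3 f.py
python3 -m pendant '{"xyz":[[0.003,-0.001,0],[0.007,-0.002,0],[0.0105,-0.0033,0],[0.0134,-0.0041,0],[0.0134,-0.0041,0],[0.0134,-0.0041,0]],"rotation":[[0,0,0],[0,0,0],[0,0,0],[0,0,0],[0,0,0],[0,0,0]]}' 1 60
python3 f.py
```

```text
t: 6.15
tool_pos: [0.4778, -0.2721, 0.1527]
orientation: [0.003, 0.805, 0.593, 0.001]
force: [-0.5, 0.8, -3.6]
gripper_width: 0.0077
t 6.3 x,y [0.0026 0.0023] z 0.153 Fx,Fy,Fz [-0.3  0.2 -3.1] w 0.0075 m [-0.01 -0.03 -0.  ]
t: 7.1
tool_pos: [0.4912, -0.2762, 0.1529]
orientation: [0.003, 0.805, 0.593, 0.001]
force: [-0.6, 0.2, -3.1]
gripper_width: 0.0075
t 7.25 x,y [0.0165 0.0024] z 0.153 Fx,Fy,Fz [-0.4  0.4 -3.2] w 0.0083 m [-0.    0.01  0.09]
```

Free, carrying 3.1 N. Now I'll press gradually.

```bash
python3 -m pendant '{"xyz":[[0.002,-0.0006,0],[0.004,-0.0012,0],[0.006,-0.0018,0],[0.0067,-0.0021,0],[0.0067,-0.0021,0],[0.0067,-0.0021,0]],"rotation":[[0,0,0],[0,0,0],[0,0,0],[0,0,0],[0,0,0],[0,0,0]]}' 1 60
python3 f.py
```

```text
t: 8.05
tool_pos: [0.497, -0.278, 0.1528]
orientation: [0.002, 0.805, 0.593, 0.0]
force: [-4.7, 0.9, -0.5]
gripper_width: 0.0077
t 8.2 x,y [0.0226 0.0024] z 0.1528 Fx,Fy,Fz [-5.1 -0.  -0. ] w 0.0076 m [0.31 0.75 0.02]
```

```bash
python3 -m pendant '{"xyz":[[0.002,-0.0006,0],[0.004,-0.0012,0],[0.006,-0.0019,0],[0.0076,-0.0024,0],[0.0076,-0.0024,0],[0.0076,-0.0024,0]],"rotation":[[0,0,0],[0,0,0],[0,0,0],[0,0,0],[0,0,0],[0,0,0]]}' 1 60
python3 f.py
```

```text
t: 9.0
tool_pos: [0.5016, -0.2793, 0.1524]
orientation: [-0.001, 0.805, 0.593, -0.002]
force: [-9.6, 2.7, 3.1]
gripper_width: 0.0079
t 9.15 x,y [0.0274 0.0025] z 0.1524 Fx,Fy,Fz [-9.9 -0.2  3.2] w 0.0081 m [0.39 1.4  0.03]
```

```bash
python3 -m pendant '{"xyz":[[0.0032,-0.001,0.0005],[0.0045,-0.0014,0.0007],[0.0055,-0.0017,0.001],[0.0066,-0.002,0.001],[0.0066,-0.002,0.001],[0.0066,-0.002,0.001]],"rotation":[[0,0,0],[0,0,0],[0,0,0],[0,0,0],[0,0,0],[0,0,0]]}' 1 60
python3 f.py
```

```text
t: 9.95
tool_pos: [0.5037, -0.28, 0.1524]
orientation: [-0.006, 0.805, 0.593, -0.005]
force: [-11.7, 2.3, 3.7]
gripper_width: 0.0079
t 10.1 x,y [0.0296 0.0025] z 0.1524 Fx,Fy,Fz [-12.2  -1.5   3.3] w 0.008 m [ 0.35  1.82 -0.01]
```

12.2 N at 29.6 mm, which fits the keeper model. I'll press a little more and lift slightly first, to feel whether the lips are clear.

```bash
python3 -m pendant '{"xyz":[[0.0045,-0.0014,0],[0.0053,-0.0017,0],[0.0053,-0.0017,0],[0.0053,-0.0017,0.002],[0.0053,-0.0017,0.004],[0.0053,-0.0017,0.006],[0.0053,-0.0017,0.006]],"rotation":[[0,0,0],[0,0,0],[0,0,0],[0,0,0],[0,0,0],[0,0,0],[0,0,0]]}' 1 60
python3 f.py
```

```text
t: 11.02
tool_pos: [0.5023, -0.2789, 0.1537]
orientation: [-0.013, 0.805, 0.594, -0.009]
force: [-11.1, 1.4, -9.0]
gripper_width: 0.0078
t 11.18 x,y [0.028 0.003] z 0.1538 Fx,Fy,Fz [-10.9  -1.4  -7.5] w 0.008 m [0.18 1.69 0.01]
```

```bash
python3 -m pendant '{"xyz":[[0.0035,-0.0011,0.001],[0.0055,-0.0017,0.001],[0.0068,-0.0021,0.001],[0.0068,-0.0021,0.001],[0.0068,-0.0021,0.001]],"rotation":[[-0.004,-0.014,0],[-0.009,-0.029,0],[-0.009,-0.029,0],[-0.009,-0.029,0],[-0.009,-0.029,0]]}' 1 60
python3 f.py; python3 m.py
```

```text
t: 11.85
tool_pos: [0.5038, -0.2793, 0.1526]
orientation: [-0.007, 0.805, 0.594, -0.003]
force: [-12.6, 2.3, -1.5]
gripper_width: 0.008
t 12.0 x,y [0.0295 0.0031] z 0.1526 Fx,Fy,Fz [-12.2  -1.3  -0.4] w 0.0079 m [0.34 1.87 0.02]
0.055 0.08 580 x edges [-0.0105 -0.0046  0.0113] z [0.1661 0.1807] y 0.05501396777740233 0.05810613930941033
red 1 [-0.0285  0.0224] [0.0498 0.0543 0.0579]
upright -1 0 
upright 1 0 
tool hook x,y 0.0294748349604246 0.003135434109183818 z 0.15262176436366562 yaw -17.14161936156762 F [-11.4699   1.7326  -0.5196]
```

View pics/w2.png

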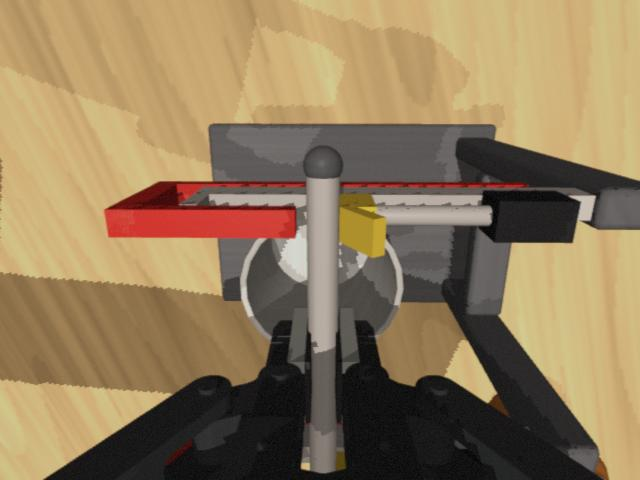

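The bar (left edge u≈308) is visibly clear behind the lip tip (u≈295), with the keeper pressed at 12.2 N. Lifting while keeping the push on.

```bash
python3 -m pendant '{"xyz":[[0.0045,-0.0014,0.001],[0.0055,-0.0017,0.003],[0.0062,-0.0019,0.005],[0.0067,-0.0021,0.007],[0.007,-0.0022,0.009],[0.007,-0.0022,0.011],[0.007,-0.0022,0.013],[0.007,-0.0022,0.013]],"rotation":[[-0.003,-0.01,0],[-0.005,-0.015,0],[-0.005,-0.015,0],[-0.005,-0.015,0],[-0.005,-0.015,0],[-0.005,-0.015,0],[-0.005,-0.015,0],[-0.005,-0.015,0]]}' 1 60
python3 f.py
```

```text
t: 13.1
tool_pos: [0.5035, -0.278, 0.1603]
orientation: [-0.009, 0.804, 0.594, -0.003]
force: [-11.4, 3.7, -9.3]
gripper_width: 0.0076
t 13.25 x,y [0.0288 0.0043] z 0.1603 Fx,Fy,Fz [-11.6  -0.6  -9.3] w 0.0081 m [0.41 1.68 0.05]
```

```bash
python3 -m pendant '{"xyz":[[0.0045,-0.0016,0.006],[0.005,-0.002,0.009],[0.005,-0.002,0.012],[0.005,-0.002,0.015],[0.005,-0.002,0.018],[0.005,-0.002,0.022],[0.005,-0.002,0.022]],"rotation":[[-0.003,-0.01,0],[-0.005,-0.015,0],[-0.005,-0.015,0],[-0.005,-0.015,0],[-0.005,-0.015,0],[-0.005,-0.015,0],[-0.005,-0.015,0]]}' 1 60
python3 f.py
```

```text
t: 14.18
tool_pos: [0.5094, -0.2803, 0.1824]
orientation: [-0.001, 0.805, 0.594, 0.002]
force: [0.5, 0.6, -3.0]
gripper_width: 0.0076
t 14.32 x,y [0.0354 0.0037] z 0.1825 Fx,Fy,Fz [ 0.3 -0.1 -2.7] w 0.0074 m [-0.04 -0.04  0.03]
```

Free: no lateral force, and about 3 N carried. Raise straight up, then carry to the plate.

```bash
python3 -m pendant '{"xyz":[[0,0,0.008],[0,0,0.022],[0,0,0.04],[0,0,0.06],[0,0,0.08],[0,0,0.1],[0,0,0.12],[0,0,0.14],[0,0,0.16],[0,0,0.175],[0,0,0.18],[0,0,0.18]],"rotation":[[0,0,0],[0,0,0],[0,0,0],[0,0,0],[0,0,0],[0,0,0],[0,0,0],[0,0,0],[0,0,0],[0,0,0],[0,0,0],[0,0,0]]}' 1 60
python3 f.py
python3 -m pendant '{"xyz":[[0,0.01,0],[0,0.03,0],[0,0.06,0],[-0.002,0.095,0],[-0.004,0.13,0],[-0.006,0.165,0],[-0.008,0.2,0],[-0.01,0.235,0],[-0.012,0.27,0],[-0.014,0.305,0],[-0.016,0.34,0],[-0.018,0.375,0],[-0.02,0.41,0],[-0.022,0.44,0],[-0.024,0.47,0],[-0.026,0.495,0],[-0.026,0.512,0],[-0.026,0.522,0],[-0.026,0.523,0],[-0.026,0.523,0]],"rotation":[[0,0,0],[0,0,0],[0,0,0],[0,0,0],[0,0,0],[0,0,0],[0,0,0],[0,0,0],[0,0,0],[0,0,0],[0,0,0],[0,0,0],[0,0,0],[0,0,0],[0,0,0],[0,0,0],[0,0,0],[0,0,0],[0,0,0],[0,0,0]]}' 1 60
python3 - <<'E'
from h import *
np.set_printoptions(precision=4,suppress=True)
s=sensors.read_state(); print(s["tool_pos"],s["orientation"],s["force"])
p=optics.get_image("wrist"); save(p,"w3.png"); np.save("w3.npy",p,allow_pickle=True)
q=optics.get_image("scene"); save(q,"s3.png")
for P,n in((p,"w"),(q,"s")):
  for l in("plate_floor","pail_bar"):
    for r in optics.tip_of(P,l)[:2]: w=world(P,r["point"]); print(n,l,r["confidence"],w,pix(P,w))
E
python3 - <<'E'
import cv2,numpy as np
a=cv2.imread("pics/w3.png");b=cv2.imread("pics/s3.png")[60:360,200:600]
b=cv2.resize(b,(640,480)); cv2.imwrite("pics/c3.png",cv2.resize(np.hstack([a,b]),(800,300)))
E
```

```text
t: 15.88
tool_pos: [0.5094, -0.2804, 0.3627]
orientation: [-0.001, 0.804, 0.594, 0.002]
force: [-0.7, 0.6, -3.3]
gripper_width: 0.0079
t 16.02 x,y [0.0346 0.0039] z 0.3612 Fx,Fy,Fz [-0.5  0.3 -3. ] w 0.0079 m [-0.04  0.02 -0.02]
t: 18.58
tool_pos: [0.483, 0.2423, 0.3612]
orientation: [-0.002, 0.805, 0.594, 0.001]
force: [0.0, 0.2, -2.9]
gripper_width: 0.008
[0.483  0.2423 0.3612] [-0.002   0.8046  0.5938  0.0013] [ 0.0084  0.2302 -2.9259]
w pail_bar 0.93 [0.4873 0.2414 0.3808] (np.float64(333.89477662714603), np.float64(354.91924261058983))
s plate_floor 0.71 [0.4836 0.2446 0.0007] (np.float64(357.3099125254318), np.float64(210.000750433914))
s plate_floor 0.59 [0.3052 0.5435 0.0063] (np.float64(390.02140259402347), np.float64(125.88504253705385))
s pail_bar 0.76 [0.4816 0.2416 0.3824] (np.float64(366.41649068621535), np.float64(120.3701270374365))
```

View pics/c3.png

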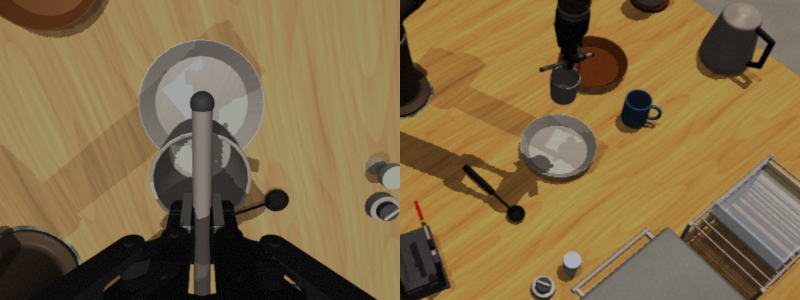

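The left half (wrist) shows the pail in the grip with the bar at (202,100..290) and the plate below at (200,100). The right half (scene) shows it carried over the plate. Now I'll check the pail's tilt and the plate centre from depth.

Run:
```python
from h import *
from scipy.optimize import least_squares
np.set_printoptions(precision=4,suppress=True)
p=np.load("w3.npy",allow_pickle=True).item(); W=cloud(p); c=np.array([.483,.243])
yaw=np.radians(-17.2); ex=np.array([np.cos(yaw),np.sin(yaw)]); ey=np.array([-ex[1],ex[0]])
x=(W[...,:2]-c)@ex; y=(W[...,:2]-c)@ey; z=W[...,2]
def circ(X):
    f=lambda a:np.hypot(X[:,0]-a[0],X[:,1]-a[1])-a[2]
    return least_squares(f,[0,0,.05],loss="soft_l1",f_scale=.002).x
hsv=cv2.cvtColor(p["color"],cv2.COLOR_RGB2HSV)
# plate rim: 
k=(z>.026)&(z<.034)&(np.hypot(x,y)<.15)&(np.hypot(x,y)>.09); X=np.stack([x[k],y[k]],1); print("plate rim",k.sum(),circ(X))
q=optics.get_image("top"); V=cloud(q); xx=(V[...,:2]-c)@ex; yy=(V[...,:2]-c)@ey
k=(V[...,2]>.026)&(V[...,2]<.034)&(np.hypot(xx,yy)<.14)&(np.hypot(xx,yy)>.09); print("plate rim top",k.sum(),circ(np.stack([xx[k],yy[k]],1)))
# pail rim
r=np.hypot(x,y); k=(z>.30)&(z<.345)&(r<.06)&(r>.028)
print("pail z",np.percentile(z[k],[1,50,90,97,99]))
X=np.stack([x[k],y[k],z[k]],1)
for s in (-1,1):
    g=X[(X[:,0]*s>.02)]; print("side",s,len(g),"top z",np.percentile(g[:,2],[90,97]) if len(g) else "")
k2=X[:,2]>np.percentile(X[:,2],99)-.006; print("pail rim",k2.sum(),circ(X[k2,:2]))
A=np.c_[X[k2,:2],np.ones(k2.sum())]; print("rim plane slope",np.linalg.lstsq(A,X[k2,2],rcond=None)[0])
b=(z>.37)&(z<.39)&(abs(x)<.02)&(y>.01)&(y<.06); print("bar x,z",np.median(x[b]),np.percentile(z[b],[50,95]))
```

```text
plate rim 3148 [-0.0015  0.0024  0.1088]
plate rim top 173 [-0.0025  0.0009  0.1081]
pail z [0.3004 0.3206 0.3264 0.3269 0.3273]
side -1 2300 top z [0.3267 0.3272]
side 1 2129 top z [0.3255 0.326 ]
pail rim 2576 [-0.0004 -0.0008  0.0358]
rim plane slope [-0.0165  0.0151  0.3251]
bar x,z 0.0008475139900212898 [0.3852 0.3869]
```

```bash
python3 -m pendant '{"xyz":[[-0.001,0.001,-0.01],[-0.0012,0.003,-0.03],[-0.0012,0.003,-0.055],[-0.0012,0.003,-0.08],[-0.0012,0.003,-0.105],[-0.0012,0.003,-0.13],[-0.0012,0.003,-0.155],[-0.0012,0.003,-0.18],[-0.0012,0.003,-0.2],[-0.0012,0.003,-0.218],[-0.0012,0.003,-0.23],[-0.0012,0.003,-0.238],[-0.0012,0.003,-0.242],[-0.0012,0.003,-0.244],[-0.0012,0.003,-0.244]],"rotation":[[0,0,0],[0,0,0],[0,0,0],[0,0,0],[0,0,0],[0,0,0],[0,0,0],[0,0,0],[0,0,0],[0,0,0],[0,0,0],[0,0,0],[0,0,0],[0,0,0],[0,0,0]]}' 1 60
python3 f.py
python3 - <<'E'
from h import *
from scipy.spatial.transform import Rotation as R
q=sensors.read_state()["orientation"]; print(sensors.read_state()["tool_pos"],R.from_quat(q[[1,2,3,0]]).as_matrix()[:,2])
E
```

```text
t: 20.8
tool_pos: [0.4822, 0.2457, 0.1177]
orientation: [-0.002, 0.805, 0.594, 0.002]
force: [-1.1, -0.3, -2.6]
gripper_width: 0.0078
t 20.95 x,y [-0.1464  0.4983] z 0.1178 Fx,Fy,Fz [-0.2 -0.  -3. ] w 0.008 m [-0.02  0.   -0.  ]
[0.48214656 0.24564138 0.11771216] [ 7.64257369e-04  5.73423645e-03 -9.99983267e-01]
```

```bash
python3 -m pendant '{"xyz":[[0,0,-0.002],[0,0,-0.004],[0,0,-0.0055],[0,0,-0.0065],[0,0,-0.0075],[0,0,-0.008],[0,0,-0.008]],"rotation":[[0,0,0],[0,0,0],[0,0,0],[0,0,0],[0,0,0],[0,0,0],[0,0,0]]}' 1 60
python3 f.py
```

```text
t: 21.88
tool_pos: [0.4822, 0.2458, 0.11]
orientation: [-0.002, 0.805, 0.594, 0.002]
force: [0.2, 0.9, -1.0]
gripper_width: 0.0079
t 22.02 x,y [-0.1464  0.4984] z 0.11 Fx,Fy,Fz [-0.8  0.3 -0.8] w 0.0081 m [ 0.05  0.19 -0.01]
```

```bash
python3 -m pendant '{"xyz":[[0,0,-0.0005],[0,0,-0.001],[0,0,-0.001],[0,0,-0.001]],"rotation":[[0,0,0],[0,0,0],[0,0,0],[0,0,0]]}' 1 60
python3 f.py
```

```text
t: 22.58
tool_pos: [0.4827, 0.2462, 0.1099]
orientation: [-0.002, 0.805, 0.594, 0.003]
force: [-1.8, 1.1, 5.8]
gripper_width: 0.0079
t 22.73 x,y [-0.146   0.4989] z 0.1099 Fx,Fy,Fz [-2.3  0.4  5.5] w 0.0078 m [0.09 0.37 0.06]
```

```bash
python3 -m pendant '{"xyz":[[0,0,0.0003],[0,0,0.0003],[0,0,0.0003]],"rotation":[[0,0,0],[0,0,0],[0,0,0]]}' 1 20
python3 f.py
python3 -m pendant '{"xyz":[[0,0,0],[0,0,0],[0,0,0],[0,0,0]],"rotation":[[0,0,0],[0,0,0],[0,0,0],[0,0,0]]}' 0.8 20
python3 f.py
python3 -m pendant '{"xyz":[[0,0,0],[0,0,0],[0,0,0],[0,0,0]],"rotation":[[0,0,0],[0,0,0],[0,0,0],[0,0,0]]}' 0.4 20
python3 f.py
python3 m.py >/dev/null
```

```text
t: 23.15
tool_pos: [0.4827, 0.2461, 0.11]
orientation: [-0.002, 0.805, 0.594, 0.003]
force: [-1.1, 0.2, 1.1]
gripper_width: 0.0083
t 23.3 x,y [-0.146   0.4988] z 0.11 Fx,Fy,Fz [-0.6 -0.  -0. ] w 0.0079 m [-0.01  0.02  0.01]
t: 23.85
tool_pos: [0.4828, 0.2461, 0.1101]
orientation: [-0.002, 0.805, 0.594, 0.003]
force: [-0.6, -0.3, -0.5]
gripper_width: 0.017
t 24.0 x,y [-0.146   0.4988] z 0.11 Fx,Fy,Fz [-0.1  0.   0.1] w 0.0169 m [-0.   -0.05 -0.04]
t: 24.55
tool_pos: [0.4827, 0.2461, 0.11]
orientation: [-0.002, 0.805, 0.594, 0.003]
force: [-1.0, 0.7, -0.9]
gripper_width: 0.0515
t 24.7 x,y [-0.146   0.4988] z 0.11 Fx,Fy,Fz [-0.5  0.6 -0.5] w 0.051 m [-0.01 -0.01 -0.06]
```

View pics/w2.png

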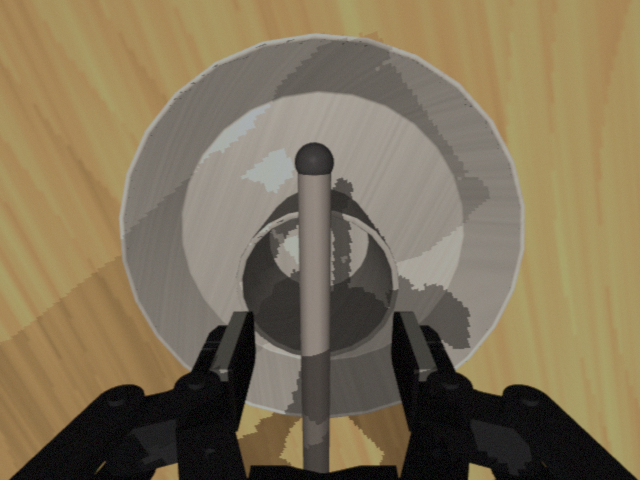

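The pail stands in the plate with the bar at u≈315. The fingers are clear at u≈250 and 395. Withdraw straight up, then check.

```bash
python3 -m pendant '{"xyz":[[0,0,0.004],[0,0,0.015],[0,0,0.03],[0,0,0.06],[0,0,0.1],[0,0,0.14],[0,0,0.18],[0,0,0.21],[0,0,0.22],[0,0,0.22]],"rotation":[[0,0,0],[0,0,0],[0,0,0],[0,0,0],[0,0,0],[0,0,0],[0,0,0],[0,0,0],[0,0,0],[0,0,0]]}' 0.4 20
python3 - <<'E'
from h import *
from scipy.optimize import least_squares
np.set_printoptions(precision=4,suppress=True)
s=sensors.read_state(); print(s["tool_pos"],s["force"])
p=optics.get_image("wrist"); save(p,"w5.png"); W=cloud(p); c=np.array([.482,.246]); z=W[...,2]; x=W[...,0]-c[0]; y=W[...,1]-c[1]; r=np.hypot(x,y)
def circ(k):
    f=lambda a:np.hypot(x[k]-a[0],y[k]-a[1])-a[2]; return least_squares(f,[0,0,.05],loss="soft_l1",f_scale=.002).x
print("plate",circ((z>.026)&(z<.034)&(r>.09)&(r<.14)))
k=(z>.069)&(z<.078)&(r>.03)&(r<.045); a=circ(k); print("pail rim",k.sum(),a,"slope",np.linalg.lstsq(np.c_[x[k],y[k],np.ones(k.sum())],z[k],rcond=None)[0])
q=optics.get_image("scene"); save(q,"s5.png"); t=optics.get_image("top")
for P,n in((q,"s"),(t,"t")):
  for l in("hook","pail_bar","plate_floor","spoon","egg_cup","timer","mug","jar"):
    for g in optics.tip_of(P,l)[:1]: print(n,l,round(g["confidence"],2),world(P,g["point"]))
a=cv2.imread("pics/w5.png");b=cv2.resize(cv2.imread("pics/s5.png")[60:360,150:550],(640,480)); cv2.imwrite("pics/c5.png",cv2.resize(np.hstack([a,b]),(800,300)))
E
```

```text
t: 26.05
tool_pos: [0.4828, 0.2461, 0.3308]
orientation: [-0.002, 0.805, 0.594, 0.003]
force: [-0.3, -0.4, -0.3]
gripper_width: 0.0512
[0.4828 0.2461 0.3308] [-0.3333 -0.4019 -0.2856]
plate [ 0.0004 -0.0003  0.1088]
pail rim 795 [-0.0016  0.0006  0.0359] slope [0.004  0.0124 0.0733]
s hook 0.56 [ 0.4784 -0.27    0.001 ]
s pail_bar 0.87 [0.4767 0.2461 0.1273]
s plate_floor 0.98 [0.3079 0.5509 0.0058]
s spoon 0.85 [ 0.4777  0.0005 -0.0042]
s egg_cup 0.58 [ 0.7829  0.0233 -0.0009]
s timer 0.63 [ 0.7788 -0.072   0.0038]
s mug 0.72 [0.5396 0.5061 0.0032]
s jar 0.85 [ 0.6091 -0.4893  0.0046]
t hook 0.81 [ 0.4795 -0.2747 -0.0007]
t pail_bar 0.72 [0.4793 0.241  0.1269]
t plate_floor 0.68 [0.4824 0.2427 0.0015]
t spoon 0.87 [ 0.477   0.0005 -0.004 ]
t egg_cup 0.61 [ 0.7842  0.0258 -0.0001]
t timer 0.5 [ 0.7815 -0.0719 -0.0004]
t mug 0.75 [ 0.5406  0.5044 -0.0039]
```

View pics/c5.png

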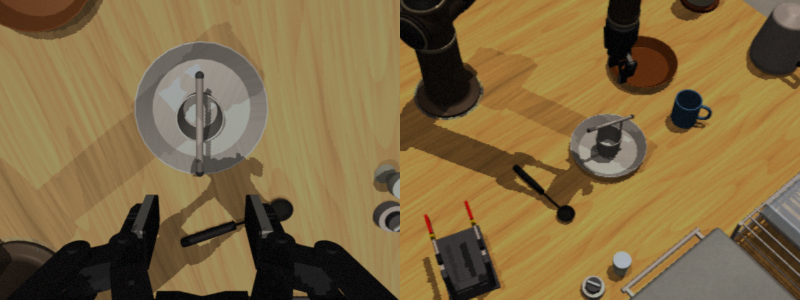

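The pail stands upright and centred in the plate to about 2 mm, the other things are unmoved, and the gripper is clear. Handing in.

```bash
python3 -c "
from plant import job; print(job.hand_in())"
```

```text
the job is handed in; nothing more can be done
None
```

The pail is off the hook and standing upright in the middle of the aluminium plate. The gripper is open and well clear, and I handed the job in at about 26 s of the 67 s allowed.

- **Hook:** I felt the keeper yield about 20 mm behind the seat and pressed it to about 12.2 N. I kept pressing while lifting the bar out of the mouth. The largest force I read at the wrist was about 15 N in all, under the 22 N limit. I read it only between moves, so a short peak during a move would not show.
- **First lift:** My first try at lifting stalled. The push had sagged to about 11 N and the tool had tilted about 2°, so I pressed again, straightened the tool and lifted cleanly.
- **Placing:** I set the pail down with about 8 N on the plate and released it gently.
- **Last checks:** The pail is about 2 mm from the plate's centre and its rim is level to within about 1°.
- **Other things:** The spoon, egg cup, timer, mug, jar and hook all read where they were at the start, within camera error. The jar was missed in the last top picture but seen in place in the scene picture. In the scene picture the network named the brown look-alike as the plate; the top and wrist pictures confirm the pail is on the aluminium one.

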